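Open the thread jar one-handed in the jar holder

TASK

One of the two screw-top glass jars has the reel of sewing thread in it. Stand that jar, still closed, fully down in the square pocket of the jar holder so that it cannot turn, and unscrew its tight cap there, leaving the jar seated in the holder. Finish while holding the cap, level and still, centred just above the open mouth, a finger's width or two clear of it; leave the other jar closed where it is and do not push the roll of tape behind them about.

Things in the scene. Friction and masses are not known exactly. Their poses are not given: they have to be found in the camera images.
- jar_a: jar a: clear glass jar, square body 66 x 66 mm with rounded corners, flat shoulder 74 mm up, then a round neck (40 mm across) to the rim at 100 mm; 110 mm tall with its cap; 0.25 to 0.42 kg. Origin at the centre of its underside, z up, x and y square to its sides. Stands loose on the worktop in the left part of the work area
- jar_b: jar b: clear glass jar, square body 66 x 66 mm with rounded corners, flat shoulder 74 mm up, then a round neck (40 mm across) to the rim at 100 mm; 110 mm tall with its cap; 0.25 to 0.42 kg. Origin at the centre of its underside, z up, x and y square to its sides. Stands loose on the worktop in the right part of the work area
- cap_a: tight screw cap of jar a: round plain steel, 58 mm across, 24 mm tall, fluted, 50 g; grip it from above across its diameter. Origin at the centre of its lower edge, z up. Closed, its lower edge is 13.5 mm below the rim, 12.5 mm above the shoulder; the jar can be carried by it. Unscrews anticlockwise seen from above, rising 0.05 mm per degree; see the rim
- cap_b: tight screw cap of jar b: round plain steel, 58 mm across, 24 mm tall, fluted, 50 g; grip it from above across its diameter. Origin at the centre of its lower edge, z up. Closed, its lower edge is 13.5 mm below the rim, 12.5 mm above the shoulder; the jar can be carried by it. Unscrews anticlockwise seen from above, rising 0.05 mm per degree; see the rim
- rim_a (a point): centre of the rim of jar a, 100 mm up, axes as the jar's. The closed cap's x axis is 10 to 28 degrees anticlockwise of the jar's; between 80 and 111 its three lugs are out of the threads and it lifts straight off, at 111 they meet solid stops. A silicone ring on the rim presses the cap up (13 N): turning it takes about 0.4 N m at first, more than the jar's grip on the bare worktop
- rim_b (a point): centre of the rim of jar b, 100 mm up, axes as the jar's. The closed cap's x axis is 10 to 28 degrees anticlockwise of the jar's; between 80 and 111 its three lugs are out of the threads and it lifts straight off, at 111 they meet solid stops. A silicone ring on the rim presses the cap up (13 N): turning it takes about 0.4 N m at first, more than the jar's grip on the bare worktop
- thread_reel: reel of sewing thread, 29 mm across and 40 mm tall, loose inside one of the two jars, on its floor; which jar varies. Origin at the centre of its underside
- thimble: steel thimble, 19 mm across and 23 mm tall, loose inside the other jar. Origin at the centre of its open lower end
- jar_holder: one-handed jar holder stuck to the worktop by suction feet, in the middle of the work area, between the jars: grey plastic base 124 x 124 mm with a raised square collar (102 mm outside), 37 mm high overall. It cannot move. Origin at the worktop under its centre; x and y square to the pocket's sides
- pocket (a point): centre of the pocket's floor, 6 mm above the worktop, axes as the holder's. The pocket is 70 x 70 mm, straight to 25 mm above the worktop and flared above that to about 88 mm at the mouth; the jar goes in with its sides parallel to the pocket's (any of the four ways round) and can turn about 5 degrees either way in it
- masking_tape: small roll of black tape lying behind the jars and holder, to the left of the printer, 58 mm across, 19 mm high, not to be disturbed
Mind the look-alikes: they are no part of the job. What is shaped like the cap_b but blue or green is not meant.

How it is judged:
On the way, in this order (a step that is already met when the one before it is completed fails the run):
1. the jar with the thread reel stands fully down in the holder's pocket, its cap still on (((horizontal distance between thread_reel and jar_a below 0.035 m and z of jar_a in the frame of pocket below 0.004 m and horizontal distance between jar_a and pocket below 0.008 m and angle between jar_a's own z axis and vertical below 0.08 rad and z of cap_a in the frame of rim_a below -0.008 m and horizontal distance between cap_a and rim_a below 0.005 m) or (horizontal distance between thread_reel and jar_b below 0.035 m and z of jar_b in the frame of pocket below 0.004 m and horizontal distance between jar_b and pocket below 0.008 m and angle between jar_b's own z axis and vertical below 0.08 rad and z of cap_b in the frame of rim_b below -0.008 m and horizontal distance between cap_b and rim_b below 0.005 m))), for 0.2 s.
2. its cap is off the threads and clear of the rim while the jar stays seated in the holder (((horizontal distance between thread_reel and jar_a below 0.035 m and z of jar_a in the frame of pocket below 0.004 m and horizontal distance between jar_a and pocket below 0.008 m and angle between jar_a's own z axis and vertical below 0.08 rad and z of cap_a in the frame of rim_a above 0.003 m and contact force between cap_a and jar_a below 0.1 N) or (horizontal distance between thread_reel and jar_b below 0.035 m and z of jar_b in the frame of pocket below 0.004 m and horizontal distance between jar_b and pocket below 0.008 m and angle between jar_b's own z axis and vertical below 0.08 rad and z of cap_b in the frame of rim_b above 0.003 m and contact force between cap_b and jar_b below 0.1 N))), for 0.2 s.
At the end, for the whole second after the job is handed in: the jar with the reel stands in the pocket (within 4 mm of its floor, upright within 0.08 rad); its cap is in the fingers, clear of the jar, lower edge 3 to 50 mm above the rim, within 20 mm of its axis, level within 0.2 rad, still; the other jar is closed, upright, within 30 mm of its place (((horizontal distance between thread_reel and jar_a below 0.035 m and z of jar_a in the frame of pocket below 0.004 m and horizontal distance between jar_a and pocket below 0.008 m and angle between jar_a's own z axis and vertical below 0.08 rad and z of cap_a in the frame of rim_a between 0.003 and 0.05 m and contact force between cap_a and jar_a below 0.1 N and horizontal distance between cap_a and rim_a below 0.02 m and angle between cap_a's own z axis and vertical below 0.2 rad and contact force between the fingers and cap_a above 1 N and linear speed of each of cap_a, jar_a below 0.03 m/s and distance of jar_b from where it was at the start of the episode below 0.03 m and angle between jar_b's own z axis and vertical below 0.1 rad and z of cap_b in the frame of rim_b below -0.008 m) or (horizontal distance between thread_reel and jar_b below 0.035 m and z of jar_b in the frame of pocket below 0.004 m and horizontal distance between jar_b and pocket below 0.008 m and angle between jar_b's own z axis and vertical below 0.08 rad and z of cap_b in the frame of rim_b between 0.003 and 0.05 m and contact force between cap_b and jar_b below 0.1 N and horizontal distance between cap_b and rim_b below 0.02 m and angle between cap_b's own z axis and vertical below 0.2 rad and contact force between the fingers and cap_b above 1 N and linear speed of each of cap_b, jar_b below 0.03 m/s and distance of jar_a from where it was at the start of the episode below 0.03 m and angle between jar_a's own z axis and vertical below 0.1 rad and z of cap_a in the frame of rim_a below -0.008 m))); the arm keeps its last pose, push and grip.
It fails at once if a jar tips over (angle between any of jar_a, jar_b's own z axis and vertical above 0.6 rad).
It fails at once if the roll of tape is pushed more than 40 mm (distance of masking_tape from where it was at the start of the episode above 0.04 m).
It also fails if it takes over 45 s, if anything falls off the work surface, if the arm or the gripper's body presses on something with over 40 N, if the wrist force passes 120 N, or if a joint passes its speed limit or range.

ROBOT

A 7-joint arm with a two-finger parallel gripper is mounted at the origin on a cart in front of the work surface, level with it; the furniture and walls round the work are solid. World frame = base frame: x ahead of the robot, y to its left, z up, the work surface at z = 0. Lengths are in m, angles in rad, forces in N, time in s.
With the tool pointing down it reaches from about 0.4 to 0.85 m from the base axis. Payload 10.4 kg.
Tool frame: the origin (TCP) lies midway between the tips of the shut fingers; the grasp point (between the pads) lies 19 mm behind it; z points along the fingers, y is the line along which they close (so a half turn about z gives the same grasp; the last joint's range is limited). The gripper opens to 87 mm and grips with 3 to 60 N. Pads are 19 mm wide; open, the fingers measure 117 mm over their backs; the gripper's body (75 mm by 190 mm) begins 51 mm behind the grasp point.
Start: joints at [-1.208, 0.332, -0.065, 1.46, 0.022, 1.35, -0.088], TCP at [0.235, 0.579, 0.188] pointing down, gripper open.
Joint ranges: [-2.6, 2.6], [-0.5, 2.12], [-1.47, 1.34], [0.16, 2.42], [-1.27, 4.41], [0.06, 2.06], [-2.6, 2.6]. Speed limits (rad/s): [2.22, 2.22, 2.79, 2.79, 3.14, 3.14, 3.14].

INTERFACE

Orientations are given as a unit quaternion [x, y, z, w].
In Python, from bench import r gives the robot as it stands.
- The arm moves only by the tool move_arm, never from a script. Its argument "targets" is a list of rows, each a list of 3 entries, a list of its own where there are three numbers: the shift along the tool's x, y, z in cm, then the turn, a rotation vector about the tool's x, y, z in rad, then the opening in per cent of the stroke, from 0 (shut) to 100 (fully open). In form: [[[x, y, z], [wx, wy, wz], gripper], ...]. A call has 1 to 20 rows; each row shifts and turns the commanded pose from where the row before left it, along the tool's axes as they then stand; what a row does not reach is not made up. A row lasts 1/8 s, in which the tool goes at most 62.5 mm and 10.7 degrees, less where a joint would pass 70% of its speed; a pose out of reach is approached as far as the arm can. A call with a gripper value outside its range is refused whole. The fingers move at their own pace and stop on an object; "grip_force" is the grip in N (left out, the last holds). Time passes only in rows, so rows that do not move let the fingers close. It gives the time, the measured TCP pose, the force, the opening and the grip force at its end, in the units of the state.
- r.read_state(): the state, without advancing time (a new reading comes with each control period).
- r.camera(name): name is "scene" or "top"; returns a dict with "image" (420x560x3 uint8, blue, green, red), "vertical_fov" (degrees; the focal length in pixels is half the picture's height over the tangent of half this angle, whatever the lens; pixels are square), "cx", "cy" (the principal point, pixels), "k1" (the pictures are not rectified: a ray, as slopes to the right and down, at radius r is drawn at 1 + k1 r^2 times it, then the intrinsics apply), "cam_to_world" (4x4, takes a point from camera to world coordinates). Camera axes: x right, y down, z forward; pixel columns grow to the right and rows downward; lengths in m; the calibration is good to about 2 mm. A picture is of the moment at which its call begins. There is no depth.
- r.close_job(): hands the job in; it is judged then, once.
The state is a dict: "time": time; "joint_positions": joint angles; "joint_vel": joint speeds; "joint_torque": joint torques, N m; "ee_pos": TCP position; "eef_rot": TCP orientation; "ft_force": force on the tool from outside, world axes, zero at the start; "torque": the same for the moment, N m; "width": finger opening in m; "grip_force": force on a finger pad.
Only numpy, scipy, OpenCV 4.12 (cv2) and the standard library are available. Lean on these libraries where they do the work, as an engineer would, in place of code of your own. Each camera call takes 0.05 s, during which the arm holds its last target. There are 200 camera calls.

## Working session

There is one attempt and no reset: what is moved stays moved. The work goes in short steps, Python scripts to look and compute and a tool call to move; the robot and the scene stay as the last step left them, time stands still between calls to the robot, and variables do not carry over. Pictures are saved under pics/ and viewed, at most 10 in all, crops included, and the job is handed in when it is done.

Besides the shell and the picture viewer there is one more tool, called after "Call:" as name(argument=value, ...) on one line, values as JSON. move_arm: Moves the arm, as the interface text tells. Its arguments: {"type":"object","properties":{"targets":{"type":"array"},"grip_force":{"type":"number"}},"required":["targets"]}

```bash
ls; mkdir -p pics; cat > h.py <<'E'
import numpy as np, cv2
from bench import r
def K(c):
    f=210/np.tan(np.radians(c["vertical_fov"])/2)
    return f
def ray(c,u,v):
    f=K(c); d=np.array([(u-c["cx"])/f,(v-c["cy"])/f]); s=d.copy()
    for _ in range(30): s=d/(1+c["k1"]*(s@s))
    T=np.array(c["cam_to_world"]); return T[:3,3],T[:3,:3]@np.r_[s,1]
def onz(c,u,v,z):
    o,d=ray(c,u,v); return o+d*(z-o[2])/d[2]
def proj(c,p):
    T=np.array(c["cam_to_world"]); q=T[:3,:3].T@(np.array(p)-T[:3,3]); s=q[:2]/q[2]; s=s*(1+c["k1"]*(s@s)); return s*K(c)+[c["cx"],c["cy"]]
E
python3 - <<'E'
from h import *
import pickle
C={}
for n in("scene","top"):
    c=r.camera(n);C[n]=c;cv2.imwrite(f"pics/{n}0.png",c["image"]);print(n,c["vertical_fov"],c["k1"],c["cx"],c["cy"],np.round(c["cam_to_world"],3).tolist())
pickle.dump(C,open("c0.pkl","wb"));s=r.read_state();print(s)
E
```

```text
pics
scene 44.387609980584415 -0.1395329734856017 281.4627739381988 208.2796188608427 [[0.763, -0.424, 0.488, -0.132], [-0.646, -0.486, 0.589, -0.787], [-0.012, -0.764, -0.645, 0.92], [0.0, 0.0, 0.0, 1.0]]
top 49.014960754885045 -0.050614463810658476 272.932339044083 212.19107057283406 [[0.025, -0.988, 0.153, 0.35], [-0.999, -0.028, -0.016, 0.006], [0.02, -0.153, -0.988, 1.139], [0.0, 0.0, 0.0, 1.0]]
{'time': 0.1, 'joint_positions': array([-1.20758536,  0.33280468, -0.06468811,  1.4608636 ,  0.02160214,
        1.34992181, -0.08850952]), 'joint_vel': array([-1.08581691e-03, -1.08762696e-03,  5.35407619e-04, -1.42789516e-03,
        6.55164246e-04,  9.21355116e-05,  1.46158847e-03]), 'joint_torque': array([ 9.71347326e-04, -6.24539208e+01,  2.41046527e-02, -3.90723574e+01,
       -6.16078055e-02,  3.64574092e-02,  6.70248710e-05]), 'ee_pos': array([0.2350562 , 0.5786799 , 0.18723301]), 'eef_rot': array([ 1.91711717e-01,  9.81451065e-01, -6.44449589e-04, -9.21757983e-05]), 'ft_force': array([-0.72356577,  0.22623091,  0.62822784]), 'torque': array([-0.01270476, -0.06214691,  0.00542883]), 'grip_force': 0.0, 'width': 0.08698696890982895}
```

View pics/scene0.png

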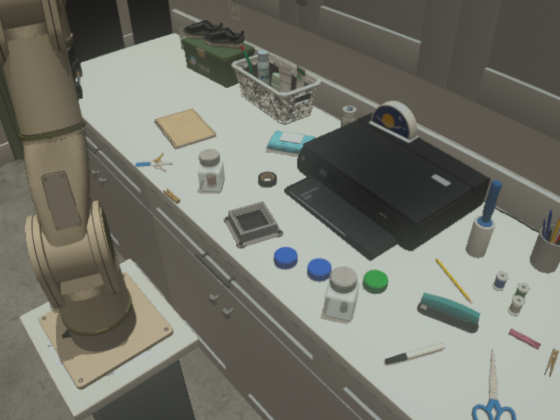

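View pics/top0.png

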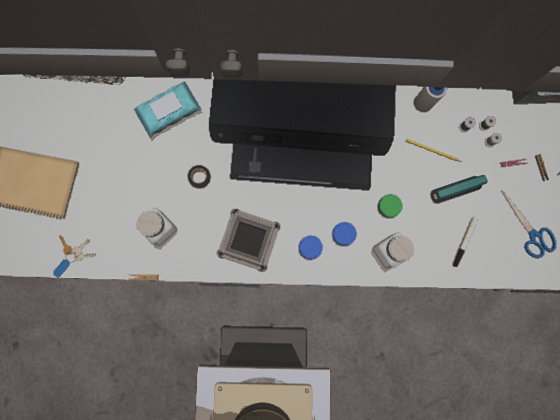

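The scene view shows the jars at about (210,170) and (342,292), the holder at (253,223) and the tape at (267,179). In the top view the jars are at (155,228) and (394,250), the holder at (249,239) and the tape at (199,177). I'll enlarge the jars to see which holds the reel.

```bash
python3 - <<'E'
from h import *
import pickle
C=pickle.load(open("c0.pkl","rb"))
g=lambda n,x,y:cv2.resize(C[n]["image"][y-32:y+32,x-42:x+42],(400,300),interpolation=cv2.INTER_CUBIC)
cv2.imwrite("pics/m.png",np.vstack([np.hstack([g("scene",210,170),g("scene",342,292)]),np.hstack([g("top",155,228),g("top",394,250)])]))
cv2.imwrite("pics/m2.png",cv2.resize(C["top"]["image"][195:285,190:310],(800,600),interpolation=cv2.INTER_CUBIC))
E
```

```text
(no output)
```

View pics/m.png

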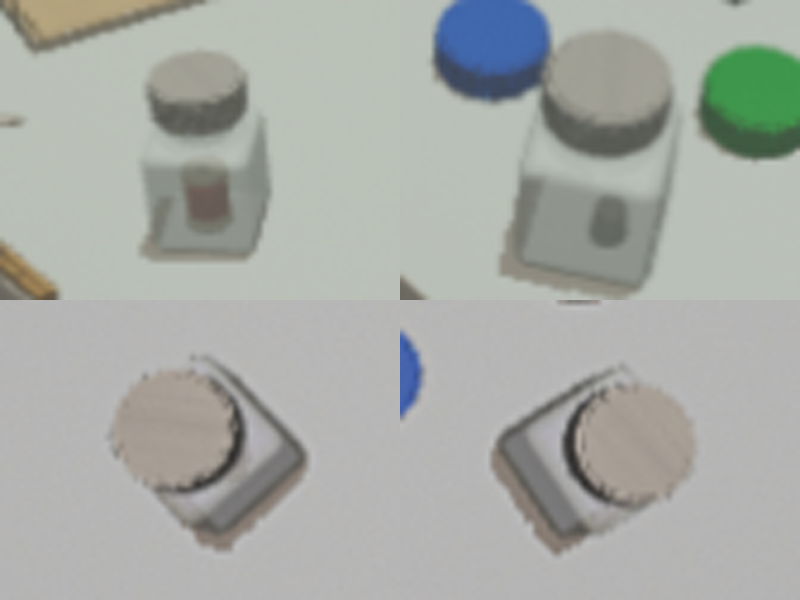

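View pics/m2.png

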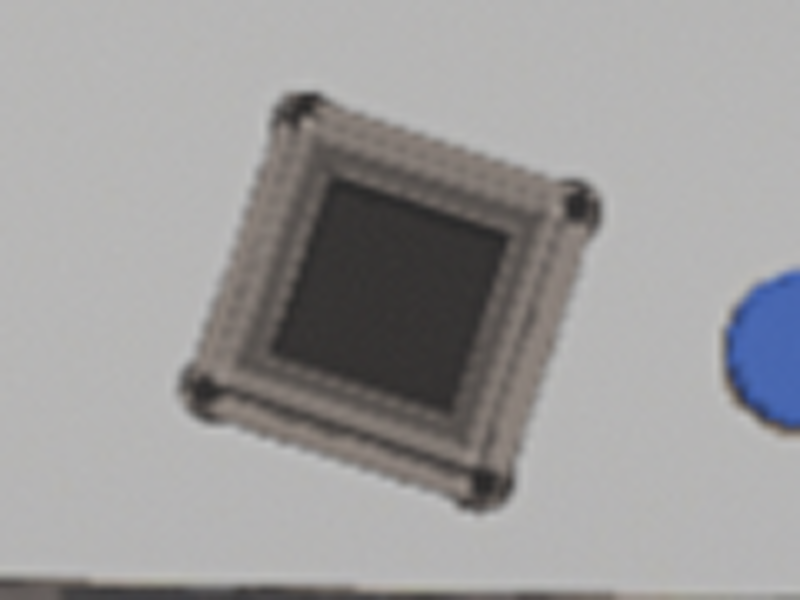

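Top-left: the left jar, jar_a, holds the red reel; the right jar has the grey thimble. The holder's dark floor is crisp in the top view. Next I'll measure the caps, the holder and the yaws.

```bash
python3 - <<'E'
from h import *
import pickle
C=pickle.load(open("c0.pkl","rb"))
def seg(n,box,z,minlen=12):
    c=C[n];x0,y0,x1,y1=box
    g=cv2.cvtColor(c["image"][y0:y1,x0:x1],cv2.COLOR_BGR2GRAY);g=cv2.resize(g,None,fx=4,fy=4,interpolation=cv2.INTER_CUBIC)
    L=cv2.createLineSegmentDetector().detect(g)[0][:,0]
    for l in sorted(L.tolist(),key=lambda l:-np.hypot(l[2]-l[0],l[3]-l[1])):
        a=np.array(l)/4+[x0,y0,x0,y0]-.375
        if np.hypot(*(a[2:]-a[:2]))<minlen: break
        P=onz(c,a[0],a[1],z);Q=onz(c,a[2],a[3],z);d=Q-P
        print(n,z,np.round(a,1),np.round(P[:2],4),np.round(Q[:2],4),"len %.1f yaw90 %.1f"%(1e3*np.hypot(*d[:2]),np.degrees(np.arctan2(d[1],d[0]))%90))
seg("top",(115,190,195,265),0);seg("scene",(185,145,235,200),0)
print("holder");seg("top",(210,200,290,280),.006,14);seg("top",(210,200,290,280),.037,14)
# cap top: fit in warm-grey top disc
c=C["top"];im=c["image"].astype(int);m=((im[...,2]-im[...,0]>12)&(im[...,2]>110)).astype(np.uint8)
sub=np.zeros_like(m);sub[195:260,115:195]=m[195:260,115:195]
sub=cv2.morphologyEx(sub,cv2.MORPH_OPEN,np.ones((7,7),np.uint8))
k=max(cv2.findContours(sub,0,2)[0],key=cv2.contourArea);e=cv2.minEnclosingCircle(k);M=cv2.moments(k)
u,v=M["m10"]/M["m00"],M["m01"]/M["m00"];print("cap top",u,v,e,cv2.contourArea(k),onz(c,u,v,.1105), onz(c,u+12,v,.1105))
# floor
g=cv2.cvtColor(c["image"],cv2.COLOR_BGR2GRAY);f=np.zeros_like(g);f[205:275,220:280]=(g[205:275,220:280]<70)
f=cv2.morphologyEx(f,cv2.MORPH_OPEN,np.ones((7,7),np.uint8));k=max(cv2.findContours(f,0,2)[0],key=cv2.contourArea);b=cv2.minAreaRect(k);print(b)
for p in cv2.boxPoints(b): print(onz(c,*p,.006)[:2])
# scene cap top prediction check
print("scene proj",proj(C["scene"],onz(c,u,v,.1105)))
E
```

```text
top 0 [175.  228.4 156.5 208.4] [0.4794 0.2301] [0.5282 0.2793] len 69.3 yaw90 45.2
top 0 [162.  211.4 177.3 227.9] [0.5212 0.2651] [0.4806 0.2245] len 57.4 yaw90 45.0
top 0 [173.2 233.5 160.5 245.2] [0.4664 0.2338] [0.4366 0.2636] len 42.2 yaw90 45.0
top 0 [159.7 243.5 170.  234.1] [0.4407 0.2657] [0.4648 0.2416] len 34.1 yaw90 45.0
scene 0 [218.8 193.1 199.1 193.4] [0.4715 0.2246] [0.4275 0.2613] len 57.3 yaw90 50.2
scene 0 [224.9 176.7 221.3 191.3] [0.5309 0.278 ] [0.4818 0.227 ] len 70.7 yaw90 46.1
scene 0 [223.1 162.9 224.2 176.7] [0.5682 0.3407] [0.529  0.2794] len 72.7 yaw90 57.4
holder
top 0.006 [223.1 251.9 260.2 264.4] [0.4238 0.1075] [0.3957 0.0157] len 96.1 yaw90 72.9
top 0.006 [259.2 266.3 223.7 254.3] [0.3911 0.0181] [0.4181 0.1059] len 91.9 yaw90 72.9
top 0.006 [259.1 261.3 224.7 249.7] [0.4032 0.0187] [0.4293 0.1039] len 89.1 yaw90 72.9
top 0.006 [271.1 226.9 259.8 260. ] [ 0.4889 -0.0086] [0.4064 0.0169] len 86.3 yaw90 72.8
top 0.006 [242.2 211.  273.  221.3] [0.5268 0.0643] [ 0.503 -0.013] len 80.9 yaw90 72.9
top 0.006 [277.3 232.6 267.6 262.3] [ 0.4751 -0.0242] [ 0
[... 1524 characters left out ...]
4 yaw90 73.4
top 0.037 [218.4 248.  225.9 227.6] [0.4309 0.1164] [0.4804 0.1006] len 51.9 yaw90 72.3
top 0.037 [225.4 247.9 231.9 228.7] [0.4316 0.0998] [0.4781 0.086 ] len 48.6 yaw90 73.4
top 0.037 [249.6 266.9 233.9 261.7] [0.3879 0.0405] [0.3993 0.0781] len 39.3 yaw90 73.3
cap top 148.75616230565035 223.21084565794462 ((148.92857360839844, 223.07142639160156), 12.627004623413086) 439.5 [0.47680692 0.26799996 0.1105    ] [0.47756491 0.24097778 0.1105    ]
((248.1500244140625, 238.55001831054688), (27.828041076660156, 28.144268035888672), 18.434946060180664)
[0.43516221 0.08989901]
[0.50196413 0.07040007]
[0.48179947 0.00435073]
[0.41530753 0.0243908 ]
scene proj [208.10110662 154.31143188]
```

Jar_a's cap centre is at (0.477, 0.268) with the jar's yaw at 45.0°. The pocket is at about (0.4575, 0.047) with yaw 73.2°. Edge lengths, 33 mm offsets and base width all agree with the given sizes. The jar needs a −61.8° turn, and grasping at tool yaw 28° keeps the wrist centred.

Call:
move_arm(targets=[[[-4.26,-2.46,0],[0,0,0],100],[[-4.26,-2.46,0],[0,0,0],100],[[-4.26,-2.46,0],[0,0,0],100],[[-4.26,-2.46,0],[0,0,0],100],[[-4.26,-2.46,0],[0,0,0],100],[[-4.26,-2.46,0],[0,0,0],100],[[-4.26,-2.46,0],[0,0,0],100],[[-4.26,-2.46,0],[0,0,0],100],[[0,0,0],[0,0,0.175],100],[[0,0,0],[0,0,0.175],100],[[0,0,0],[0,0,0.175],100],[[0,0,0],[0,0,0.173],100],[[0,0,0],[0,0,0],100],[[0,0,0],[0,0,0],100]])

```text
time: 1.85
ee_pos: [0.4767, 0.2685, 0.1878]
eef_rot: [0.514, 0.858, -0.0, -0.0]
ft_force: [-0.4, 0.2, -0.9]
width: 0.0872
grip_force: 0.0
```

```bash
cat > d.py <<'E'
import sys
from h import *
from scipy.spatial.transform import Rotation as R
# usage: d.py x y z yawdeg(of tool y)
x,y,z,w=map(float,sys.argv[1:5]); s=r.read_state(); Rt=R.from_quat(s["eef_rot"])
w=np.radians(w); Y=np.array([np.cos(w),np.sin(w),0]);Z=np.array([0,0,-1.]);T=R.from_matrix(np.c_[np.cross(Y,Z),Y,Z])
t=Rt.as_matrix()[:,1]
print("t",s["time"],"pos",np.round(s["ee_pos"],4),"yaw %.1f"%np.degrees(np.arctan2(t[1],t[0])),"q",np.round(s["joint_positions"],2),"F",np.round(s["ft_force"],1),"M",np.round(s["torque"],2),"w",s["width"],s["grip_force"])
print("shift cm",np.round(Rt.inv().apply(np.array([x,y,z])-s["ee_pos"])*100,2),"rot",np.round((Rt.inv()*T).as_rotvec(),4))
E
python3 d.py .477 .268 .081 28
```

```text
t 1.85 pos [0.4767 0.2685 0.1878] yaw 28.1 q [-0.8   0.16  0.23  1.68 -0.04  1.31 -0.07] F [-0.4  0.2 -0.9] M [-0.03  0.08  0.04] w 0.08721276079081469 0.0
shift cm [-0.06  0.   10.68] rot [-0.0003 -0.      0.0023]
```

Call:
move_arm(targets=[[[0,0,3],[0,0,0],100],[[0,0,3],[0,0,0],100],[[0,0,3],[0,0,0],100],[[0,0,1.7],[0,0,0],100],[[0,0,0],[0,0,0],100],[[0,0,0],[0,0,0],50],[[0,0,0],[0,0,0],40],[[0,0,0],[0,0,0],30],[[0,0,0],[0,0,0],30],[[0,0,0],[0,0,0],30],[[0,0,0],[0,0,0],30]], grip_force=50)

```text
time: 3.22
ee_pos: [0.4769, 0.2685, 0.081]
eef_rot: [0.516, 0.857, 0.0, -0.0]
ft_force: [-0.1, 0.5, 0.2]
width: 0.035
grip_force: 0.0
```

```bash
python3 d.py .4575 .047 .1 -33.8
```

```text
t 3.225 pos [0.4769 0.2685 0.081 ] yaw 27.9 q [-0.79  0.25  0.22  1.81 -0.06  1.09 -0.06] F [-0.1  0.5  0.2] M [-0.03 -0.08  0.01] w 0.03502325825575741 0.0
shift cm [-18.67 -12.08  -1.91] rot [-0.000e+00 -1.000e-04  1.077e+00]
```

Opening 35 mm with no grip force: the cap isn't between the pads. I'll look.

```bash
python3 - <<'E'
from h import *
import pickle
C={n:r.camera(n) for n in("scene","top")}
pickle.dump(C,open("c1.pkl","wb"))
g=lambda n,x,y:cv2.resize(C[n]["image"][y-45:y+45,x-60:x+60],(400,300),interpolation=cv2.INTER_CUBIC)
s=cv2.resize(C["scene"]["image"],(400,300));t=cv2.resize(C["top"]["image"],(400,300))
cv2.imwrite("pics/m3.png",np.vstack([np.hstack([s,t]),np.hstack([g("scene",210,170),g("top",155,228)])]))
p=r.read_state()["ee_pos"];print(p,proj(C["scene"],p),proj(C["top"],p))
E
```

```text
[0.47683155 0.26850153 0.0809143 ] [209.05897541 162.85812161] [151.68835934 224.84917582]
```

View pics/m3.png

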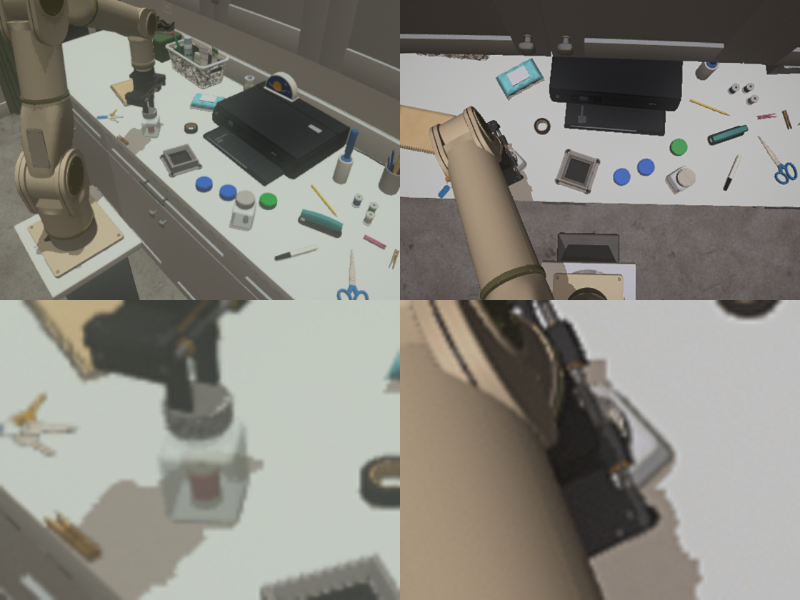

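The fingers' near tip shows at the cap's top rim, and no finger passes in front of the cap. A closer crop is needed.

```bash
python3 - <<'E'
from h import *
import pickle
C=pickle.load(open("c1.pkl","rb"))
im=C["scene"]["image"][120:195,165:255]
im=cv2.convertScaleAbs(cv2.resize(im,(720,600),interpolation=cv2.INTER_CUBIC),alpha=1.5,beta=10)
cv2.imwrite("pics/m4.png",im);s=r.read_state();print(s["width"],s["time"])
E
python3 d.py .477 .268 .13 28
```

```text
0.029668095481821526 3.325
t 3.325 pos [0.4768 0.2685 0.0809] yaw 27.9 q [-0.79  0.25  0.22  1.81 -0.06  1.09 -0.06] F [ 0.1 -0.   0.2] M [-0.11  0.01  0.01] w 0.029668095481821526 0.0
shift cm [-0.05 -0.01 -4.91] rot [-0.0001 -0.     -0.0017]
```

View pics/m4.png

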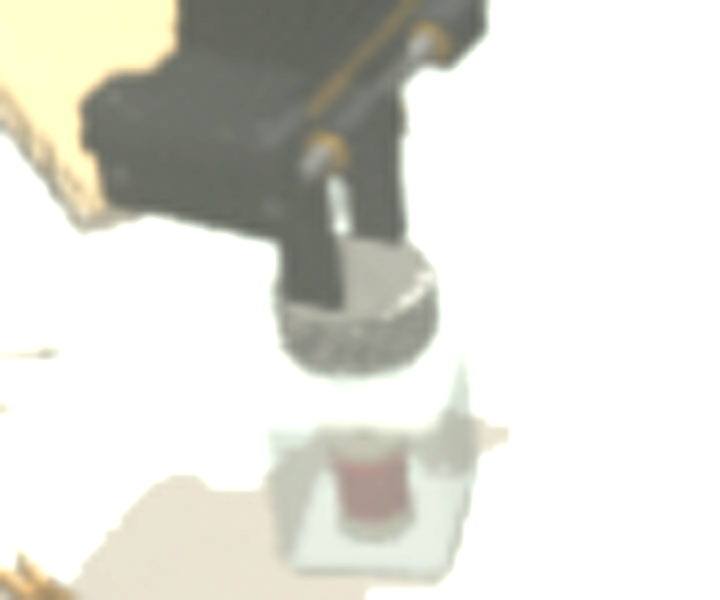

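```bash
python3 - <<'E'
from h import *
import pickle
C=pickle.load(open("c1.pkl","rb"));c=C["scene"]
for z in(.081,.095,.111,.125):print(z,onz(c,204.4,158.5,z),onz(c,212.5,150,z))
p=r.read_state()["ee_pos"];y=np.array([.883,.468,0])
for k in(-.025,-.015,.015,.025):
  for z in(.081,.111,.125):q=p+k*y;q[2]=z;u=proj(c,q);print(k,z,(u-[165,120])*8)
E
```

```text
0.081 [0.47890826 0.29563097 0.081     ] [0.52143825 0.31663491 0.081     ]
0.095 [0.46871386 0.27757467 0.095     ] [0.51053425 0.29822816 0.095     ]
0.111 [0.45706313 0.2569389  0.111     ] [0.49807253 0.27719188 0.111     ]
0.125 [0.44686873 0.2388826  0.125     ] [0.48716853 0.25878513 0.125     ]
-0.025 0.081 [318.96450237 381.04567603]
-0.025 0.111 [309.87999518 310.68633447]
-0.025 0.125 [305.5774874 277.2314635]
-0.015 0.081 [332.45169598 365.58144076]
-0.015 0.111 [323.59672657 295.37137977]
-0.015 0.125 [319.4033977  261.99180601]
0.015 0.081 [372.16637088 320.0869787 ]
0.015 0.111 [363.97477686 250.33320328]
0.015 0.125 [360.09685672 217.18317115]
0.025 0.081 [385.16046236 305.21535981]
0.025 0.111 [377.18185414 235.6162824 ]
0.025 0.125 [373.40516056 202.54388197]
```

The lower ends of both fingers lie on the cap's top plane (z≈.111), yet the reported TCP is at .081. Either the tips are really 30 mm higher or they are hidden. I'll open, raise and check the tip height.

Call:
move_arm(targets=[[[0,0,-1],[0,0,0],30],[[0,0,-3],[0,0,0],30],[[0,0,-3],[0,0,0],30],[[0,0,0],[0,0,0],30]])

```text
time: 3.82
ee_pos: [0.4783, 0.2694, 0.154]
eef_rot: [0.516, 0.857, 0.002, 0.001]
ft_force: [-0.1, 0.3, -0.8]
width: 0.0259
grip_force: 0.0
```

```bash
python3 - <<'E'
from h import *
c=r.camera("scene")
im=c["image"][105:195,155:263]
cv2.imwrite("pics/m5.png",cv2.convertScaleAbs(cv2.resize(im,(720,600),interpolation=cv2.INTER_CUBIC),alpha=1.5,beta=10))
s=r.read_state();p=s["ee_pos"];print(p,s["width"]);y=np.array([.883,.468,0])
for k in(-.02,.02):
  for z in(p[2],p[2]+.03):q=p+k*y;q[2]=z;print(k,z,(proj(c,q)-[155,105])*6.667)
E
```

```text
[0.47753002 0.26893896 0.15235266] 0.02616459995294034
-0.02 0.15235265604422588 [320.92878815 268.23891777]
-0.02 0.18235265604422587 [313.10624346 206.01419888]
0.02 0.15235265604422588 [366.80971479 219.02353129]
0.02 0.18235265604422587 [359.76905935 157.44109786]
```

View pics/m5.png

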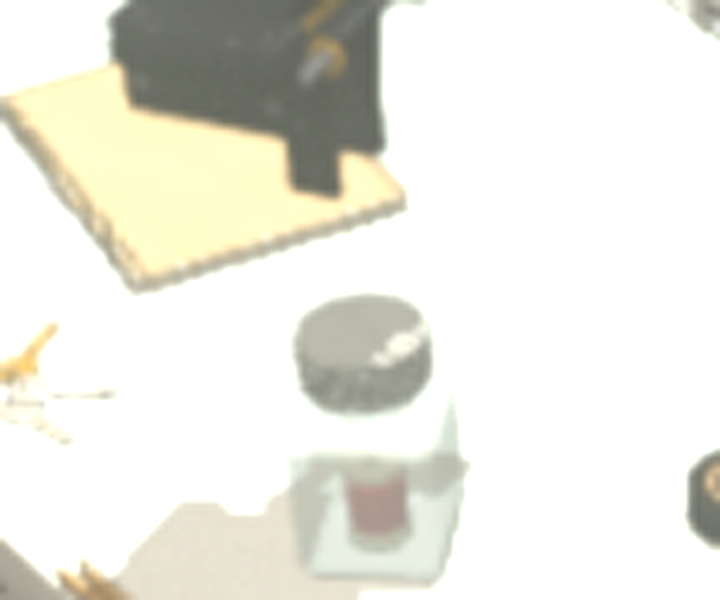

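The near fingertip at (317,193) is ~34 mm higher than the reported TCP would draw it, so the reported TCP lies about 34 mm beyond the real tips. I'll quantify that.

```bash
python3 - <<'E'
from h import *
c=r.camera("scene");s=r.read_state();print(s["time"],s["ee_pos"])
for a,b in((363,174.5),(317,193)):
  for z in(.176,.182,.188,.194):print((a,b),z,np.round(onz(c,155+a/6.667-.4,105+b/6.667-.4,z)[:2],4))
E
```

```text
3.925 [0.47690259 0.26855802 0.15119207]
(363, 174.5) 0.176 [0.4944 0.2778]
(363, 174.5) 0.182 [0.4893 0.2692]
(363, 174.5) 0.188 [0.4843 0.2606]
(363, 174.5) 0.194 [0.4792 0.252 ]
(317, 193) 0.176 [0.472  0.2784]
(317, 193) 0.182 [0.4672 0.2699]
(317, 193) 0.188 [0.4623 0.2613]
(317, 193) 0.194 [0.4574 0.2527]
```

With z=.188 the horizontal position agrees with the reported xy to 2 mm, so the real tips are 35 mm above the reported TCP. I want tips at ~.083, so TCP reading ~.048. Opening first, then down.

Call:
move_arm(targets=[[[0,0,0],[0,0,0],100],[[0,0,0],[0,0,0],100],[[0,0,0],[0,0,0],100],[[0,0,0.5],[0,0,0],100],[[0,0,1],[0,0,0],100],[[0,0,1],[0,0,0],100],[[0,0,1],[0,0,0],100],[[0,0,2],[0,0,0],100],[[0,0,2],[0,0,0],100],[[0,0,1.5],[0,0,0],100],[[0,0,0.8],[0,0,0],100],[[0,0,0.5],[0,0,0],100],[[0,0,0],[0,0,0],40],[[0,0,0],[0,0,0],40],[[0,0,0],[0,0,0],40],[[0,0,0],[0,0,0],40],[[0,0,0],[0,0,0],40],[[0,0,0],[0,0,0],40]], grip_force=55)

```text
time: 6.18
ee_pos: [0.4767, 0.2684, 0.0479]
eef_rot: [0.516, 0.857, -0.0, -0.0]
ft_force: [-1.0, -0.4, -1.7]
width: 0.0493
grip_force: 67.8
```

```bash
python3 d.py .477 .268 .108 28; python3 - <<'E'
from h import *
c=r.camera("scene")
im=c["image"][120:195,165:255]
cv2.imwrite("pics/m6.png",cv2.convertScaleAbs(cv2.resize(im,(720,600),interpolation=cv2.INTER_CUBIC),alpha=1.5,beta=10))
E
```

```text
t 6.175 pos [0.4767 0.2684 0.0479] yaw 27.9 q [-0.79  0.29  0.22  1.84 -0.07  1.02 -0.05] F [-1.  -0.4 -1.7] M [-0.14  0.11 -0.05] w 0.04925516436632807 67.80621535834143
shift cm [-0.05  0.   -6.01] rot [-0.0003 -0.     -0.0017]
```

View pics/m6.png

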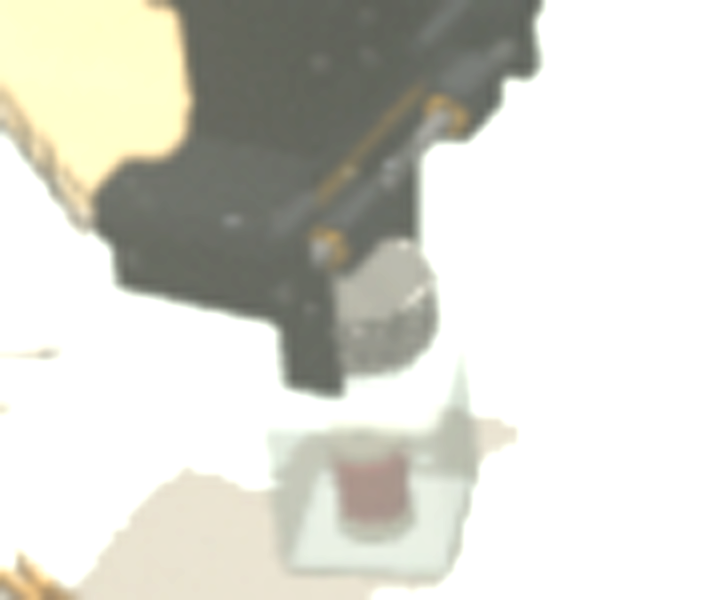

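The fingers now pass down either side of the cap, with the near tip at (315,388) and grip 68 N. I'll lift and check that the jar comes along.

Call:
move_arm(targets=[[[0,0,-0.5],[0,0,0],40],[[0,0,-1],[0,0,0],40],[[0,0,-1.5],[0,0,0],40],[[0,0,-1.5],[0,0,0],40],[[0,0,-1],[0,0,0],40],[[0,0,-0.5],[0,0,0],40],[[0,0,0],[0,0,0],40],[[0,0,0],[0,0,0],40]])

```text
time: 7.22
ee_pos: [0.4766, 0.2683, 0.1074]
eef_rot: [0.516, 0.857, -0.0, -0.0]
ft_force: [-0.6, 0.4, -4.3]
width: 0.0494
grip_force: 67.9
```

```bash
python3 d.py .4575 .047 .108 -33.8; python3 - <<'E'
from h import *
c=r.camera("scene")
cv2.imwrite("pics/m7.png",cv2.convertScaleAbs(cv2.resize(c["image"][90:195,160:286],(720,600),interpolation=cv2.INTER_CUBIC),alpha=1.4,beta=0))
E
```

```text
t 7.225 pos [0.4766 0.2683 0.1074] yaw 27.9 q [-0.8   0.22  0.23  1.78 -0.05  1.14 -0.06] F [-0.6  0.4 -4.3] M [-0.08  0.04  0.01] w 0.04944816494232037 67.89123280732838
shift cm [-18.67 -12.04  -0.05] rot [-7.000e-04  6.000e-04  1.077e+00]
```

View pics/m7.png

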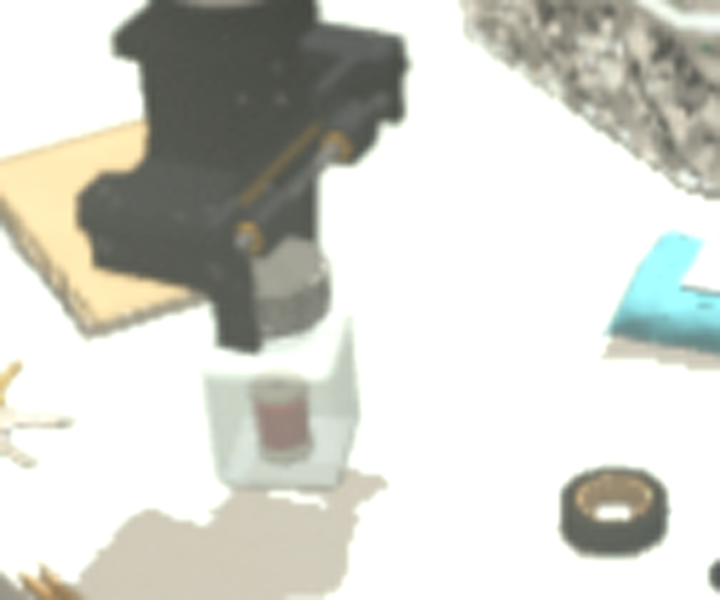

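The jar hangs in the grip at about 4 N, level, base ~59 mm up. Now I'll turn −61.7° and carry it over the pocket.

Call:
move_arm(targets=[[[0,0,0],[0,0,0.1],40],[[0,0,0],[0,0,0.18],40],[[0,0,0],[0,0,0.18],40],[[0,0,0],[0,0,0.18],40],[[0,0,0],[0,0,0.18],40],[[0,0,0],[0,0,0.157],40],[[-1.5,0.82,0],[0,0,0.1],40],[[-3,1.65,0],[0,0,0],40],[[-3,1.65,0],[0,0,0],40],[[-3,1.65,0],[0,0,0],40],[[-3,1.65,0],[0,0,0],40],[[-3,1.65,0],[0,0,0],40],[[-2,1.1,0],[0,0,0],40],[[-0.95,0.55,0],[0,0,0],40],[[0,0,0],[0,0,0],40],[[0,0,0],[0,0,0],40],[[0,0,0],[0,0,0],40]])

```text
time: 9.4
ee_pos: [0.4595, 0.0481, 0.1079]
eef_rot: [0.882, 0.472, -0.0, -0.0]
ft_force: [0.2, 0.6, -3.5]
width: 0.0497
grip_force: 67.9
```

```bash
python3 d.py .4575 .047 .058 -33.8; python3 - <<'E'
from h import *
import pickle
C={n:r.camera(n) for n in("scene","top")};pickle.dump(C,open("c2.pkl","wb"))
z=.0595;ctr=np.array([.4575,.047])
for n in("scene","top"):
    c=C[n];p=proj(c,[*ctr,z+.03]);x0,y0=(p-40).astype(int);print(n,p)
    g=cv2.cvtColor(c["image"][y0:y0+80,x0:x0+80],cv2.COLOR_BGR2GRAY);g=cv2.resize(g,None,fx=4,fy=4,interpolation=cv2.INTER_CUBIC)
    L=cv2.createLineSegmentDetector().detect(g)[0][:,0]
    for l in L:
        a=l/4+[x0,y0,x0,y0]-.375
        if np.hypot(*(a[2:]-a[:2]))<9: continue
        o=[]
        for zz in(z,z+.074,.037):
            P=onz(c,a[0],a[1],zz);Q=onz(c,a[2],a[3],zz);d=(Q-P)[:2];nn=np.array([-d[1],d[0]])/np.hypot(*d)
            o.append("z%.3f yaw %.1f len %.0f dist %.1f"%(zz,np.degrees(np.arctan2(d[1],d[0]))%90,1e3*np.hypot(*d),1e3*nn@(P[:2]-ctr)))
        print(np.round(a),o)
k=np.round(proj(C["scene"],[*ctr,.08])).astype(int);x,y=max(k[0]-63,0),k[1]-52
cv2.imwrite("pics/m8.png",cv2.convertScaleAbs(cv2.resize(C["scene"]["image"][y:y+105,x:x+126],(720,600),interpolation=cv2.INTER_CUBIC),alpha=1.4,beta=0))
E
```

```text
t 9.4 pos [0.4595 0.0481 0.1079] yaw -33.7 q [-0.69  0.02  0.5   2.   -0.01  1.12 -0.78] F [ 0.2  0.6 -3.5] M [-0.09  0.04  0.01] w 0.049685185040855784 67.88279385705209
shift cm [-0.2  -0.1   4.99] rot [-0.0001  0.      0.0014]
scene [250.97130028 200.45925813]
[238. 187. 233. 169.] ['z0.059 yaw 63.0 len 83 dist 19.0', 'z0.134 yaw 63.0 len 76 dist 30.1', 'z0.037 yaw 63.0 len 85 dist 15.7']
[276. 175. 276. 184.] ['z0.059 yaw 48.5 len 42 dist 59.9', 'z0.134 yaw 48.5 len 38 dist 64.4', 'z0.037 yaw 48.5 len 43 dist 58.6']
[237. 162. 261. 160.] ['z0.059 yaw 54.8 len 70 dist 218.4', 'z0.134 yaw 54.8 len 64 dist 111.8', 'z0.037 yaw 54.8 len 72 dist 250.8']
[275. 218. 279. 229.] ['z0.059 yaw 62.9 len 43 dist 52.1', 'z0.134 yaw 62.9 len 39 dist 35.1', 'z0.037 yaw 62.9 len 44 dist 57.2']
[260. 164. 239. 165.] ['z0.059 yaw 56.0 len 63 dist -202.7', 'z0.134 yaw 56.0 len 57 dist -97.5', 'z0.037 yaw 56.0 len 64 dist -234.7']
[267. 207. 273. 218.] ['z0.059 yaw 72.7 len 46 dist 39.5', 'z0.134 yaw 72.7 len 42 dist 9.0', 'z0.037 yaw 72.7 len 48 dist 48.8']
[256. 227. 243. 231.] ['z0.059 yaw 76.4 len
[... 2973 characters left out ...]
st 35.8', 'z0.037 yaw 12.1 len 35 dist 37.5']
[273. 214. 271. 199.] ['z0.059 yaw 7.4 len 35 dist -65.2', 'z0.134 yaw 7.4 len 33 dist -62.6', 'z0.037 yaw 7.4 len 36 dist -66.0']
[215. 240. 212. 216.] ['z0.059 yaw 10.4 len 59 dist 75.8', 'z0.134 yaw 10.4 len 55 dist 69.2', 'z0.037 yaw 10.4 len 60 dist 77.9']
[260. 216. 262. 232.] ['z0.059 yaw 10.6 len 38 dist 35.9', 'z0.134 yaw 10.6 len 35 dist 34.9', 'z0.037 yaw 10.6 len 38 dist 36.3']
[214. 216. 216. 229.] ['z0.059 yaw 9.9 len 32 dist -71.5', 'z0.134 yaw 9.9 len 30 dist -65.1', 'z0.037 yaw 9.9 len 33 dist -73.5']
[272. 243. 278. 251.] ['z0.059 yaw 35.6 len 23 dist 39.7', 'z0.134 yaw 35.6 len 21 dist 35.0', 'z0.037 yaw 35.6 len 23 dist 41.1']
```

Jar edges read yaw 72–74°, which suits the pocket's 73.2°. I'll correct by 2 mm and go down in stages. Seated should read .054.

Call:
move_arm(targets=[[[-0.2,-0.1,0],[0,0,0],40],[[0,0,1],[0,0,0],40],[[0,0,1.5],[0,0,0],40],[[0,0,1],[0,0,0],40],[[0,0,0.5],[0,0,0],40],[[0,0,0],[0,0,0],40]])

```text
time: 10.25
ee_pos: [0.4572, 0.0459, 0.0675]
eef_rot: [0.882, 0.471, -0.0, 0.0]
ft_force: [-1.2, -0.2, -3.7]
width: 0.049
grip_force: 69.5
```

Inside the straight part with little side force. Continuing.

Call:
move_arm(targets=[[[0,0,0.5],[0,0,0],40],[[0,0,0.4],[0,0,0],40],[[0,0,0.3],[0,0,0],40],[[0,0,0.2],[0,0,0],40],[[0,0,0],[0,0,0],40],[[0,0,0],[0,0,0],40]])

```text
time: 11.0
ee_pos: [0.4575, 0.0461, 0.054]
eef_rot: [0.882, 0.471, 0.0, -0.0]
ft_force: [-0.4, 0.7, -2.7]
width: 0.0493
grip_force: 69.6
```

```bash
python3 d.py .4575 .047 .0535 -33.8
```

```text
t 11.0 pos [0.4575 0.0461 0.054 ] yaw -33.8 q [-0.68  0.09  0.51  2.06 -0.05  1.   -0.74] F [-0.4  0.7 -2.7] M [-0.07  0.21  0.01] w 0.04925656971269847 69.56861218657195
shift cm [ 0.08 -0.05  0.05] rot [ 0.     -0.0002 -0.0001]
```

Call:
move_arm(targets=[[[0,0,0.1],[0,0,0],40],[[0,0,0.05],[0,0,0],40],[[0,0,0],[0,0,0],40],[[0,0,0],[0,0,0],40]])

```text
time: 11.5
ee_pos: [0.4579, 0.0464, 0.0531]
eef_rot: [0.882, 0.471, 0.0, -0.0]
ft_force: [-3.6, 0.8, 6.5]
width: 0.0495
grip_force: 69.4
```

Seated on the floor (reading .053, push 6–7 N). Now unscrewing anticlockwise (negative about tool z), rising with the thread.

Call:
move_arm(targets=[[[0,0,-0.04],[0,0,-0.14],40],[[0,0,-0.04],[0,0,-0.16],40],[[0,0,-0.05],[0,0,-0.16],40],[[0,0,-0.05],[0,0,-0.16],40],[[0,0,-0.05],[0,0,-0.16],40],[[0,0,0],[0,0,0],40],[[0,0,0],[0,0,0],40]])

```text
time: 12.38
ee_pos: [0.4577, 0.0463, 0.0549]
eef_rot: [0.638, 0.77, 0.0, 0.0]
ft_force: [-1.2, 2.4, 2.7]
width: 0.0493
grip_force: 69.8
```

```bash
python3 d.py .4575 .047 .0535 48
```

```text
t 12.375 pos [0.4577 0.0463 0.0549] yaw 10.7 q [-0.64  0.09  0.46  2.06 -0.05  1.    0.03] F [-1.2  2.4  2.7] M [ 0.46  0.37 -0.01] w 0.04932551442162305 69.78303867479553
shift cm [ 0.07 -0.01  0.14] rot [ 6.000e-04 -2.000e-04 -6.512e-01]
```

Call:
move_arm(targets=[[[0,0,-0.05],[0,0,-0.16],40],[[0,0,-0.05],[0,0,-0.16],40],[[0,0,-0.05],[0,0,-0.16],40],[[0,0,-0.05],[0,0,-0.16],40]])

```text
time: 12.88
ee_pos: [0.4569, 0.0457, 0.0563]
eef_rot: [0.363, 0.932, -0.0, -0.001]
ft_force: [3.8, -0.6, -6.7]
width: 0.0485
grip_force: 97.4
```

```bash
python3 d.py .4575 .047 .0535 48; python3 - <<'E'
from h import *
c=r.camera("scene")
cv2.imwrite("pics/m9.png",cv2.convertScaleAbs(cv2.resize(c["image"][150:255,190:316],(720,600),interpolation=cv2.INTER_CUBIC),alpha=1.4,beta=0))
E
```

```text
t 12.875 pos [0.4569 0.0457 0.0563] yaw 47.5 q [-0.6   0.09  0.43  2.06 -0.04  1.01  0.67] F [ 3.8 -0.6 -6.7] M [-0.37 -0.36 -2.93] w 0.04847182704128697 97.41498854422389
shift cm [0.04 0.14 0.28] rot [-0.0006 -0.0014 -0.0095]
```

Torque jumped to −2.9 N m: the lugs have met their stops. Backing off ~11°, then lifting gently.

Call:
move_arm(targets=[[[0,0,0],[0,0,0.1],40],[[0,0,0],[0,0,0.1],40],[[0,0,0],[0,0,0],40],[[0,0,0],[0,0,0],40]])

```text
time: 13.42
ee_pos: [0.4572, 0.0457, 0.0564]
eef_rot: [0.453, 0.891, -0.0, -0.0]
ft_force: [-0.7, -1.6, -3.8]
width: 0.0485
grip_force: 98.3
```

```bash
python3 d.py .4575 .047 .0535 36
```

```text
t 13.425 pos [0.4572 0.0457 0.0564] yaw 36.1 q [-0.61  0.09  0.44  2.06 -0.04  1.    0.47] F [-0.7 -1.6 -3.8] M [-0.41  0.25  0.04] w 0.04854294932333258 98.31263460509945
shift cm [0.09 0.1  0.29] rot [-0.0009  0.0001  0.0019]
```

Call:
move_arm(targets=[[[0,0,-0.15],[0,0,0],40],[[0,0,-0.15],[0,0,0],40],[[0,0,-0.2],[0,0,0],40],[[0,0,0],[0,0,0],40]])

```text
time: 13.92
ee_pos: [0.4574, 0.046, 0.0618]
eef_rot: [0.453, 0.891, -0.0, -0.0]
ft_force: [-1.5, -1.3, -3.1]
width: 0.0481
grip_force: 98.4
```

Fz alone doesn't tell whether the jar follows, so I'll compare the red reel's pixel row before and after the lift.

```bash
cat > reel.py <<'E'
from h import *
def red(im):
    im=im.astype(int);m=(im[...,2]-im[...,1]>18)&(im[...,2]-im[...,0]>10);y,x=np.nonzero(m);return (x.mean().round(2),y.mean().round(2),y.min(),y.max(),len(x)) if len(x) else None
if __name__=="__main__":
    a=cv2.imread("pics/m9.png");a=cv2.convertScaleAbs(cv2.resize(a,(126,105),interpolation=cv2.INTER_AREA))
    c=r.camera("scene")["image"];b=c[150:255,190:316];b=cv2.convertScaleAbs(cv2.resize(cv2.convertScaleAbs(cv2.resize(b,(720,600),interpolation=cv2.INTER_CUBIC),alpha=1.4),(126,105),interpolation=cv2.INTER_AREA))
    W=np.s_[15:95,25:95]
    print(red(a[W]),red(b[W]))
    d=cv2.absdiff(a,b).max(2);y,x=np.nonzero(d>40);print(x.min(),x.max(),y.min(),y.max(),np.bincount(y,minlength=105))
E
python3 reel.py
```

```text
(np.float64(40.47), np.float64(45.05), np.int64(9), np.int64(58), 59) (np.float64(40.78), np.float64(41.14), np.int64(0), np.int64(56), 59)
32 83 0 104 [12 12 11 11 10 10  8 10 11 11 10  9  9  9  9 10  8  8  8  7  8  7  4  5
  6  6  7  9 11 11  9 10  9  9  8  8  9 11 12 11 11 11 12 12 12 12  8  7
 14 19 20  7  7  7 11  9  9 13 11  3  0  0  5 11 10  8  2  5  7  3  0  2
  1  2  1  1  0  0  2  1  0  0  0  0  0  0  0  0  0  3  4  2  1  2  3  2
  1  4  5  5  5  6  6  6  5]
```

```bash
python3 - <<'E'
from h import *
a=cv2.imread("pics/m9.png");c=r.camera("scene")["image"]
b=cv2.convertScaleAbs(cv2.resize(c[150:255,190:316],(720,600),interpolation=cv2.INTER_CUBIC),alpha=1.4,beta=0)
cv2.imwrite("pics/n0.png",b)
cv2.imwrite("pics/m10.png",np.hstack([a[:,130:530],b[:,130:530]]))
for i in(a,b):
    i=i.astype(int);m=((i[...,2]-i[...,1]>22)&(i[...,2]-i[...,0]>10)).astype(np.uint8);n,_,s,ce=cv2.connectedComponentsWithStats(m)
    k=s[1:,4].argsort()[::-1][:3]+1;print(s[k].tolist(),ce[k].round(1).tolist())
E
```

```text
[[335, 384, 40, 12, 176], [338, 404, 24, 12, 104], [460, 138, 11, 6, 29]] [[351.7, 389.6], [347.4, 409.6], [464.2, 140.6]]
[[344, 375, 23, 10, 130], [331, 373, 12, 11, 59], [353, 399, 6, 9, 39]] [[356.5, 380.3], [336.5, 377.4], [355.8, 402.8]]
```

View pics/m10.png

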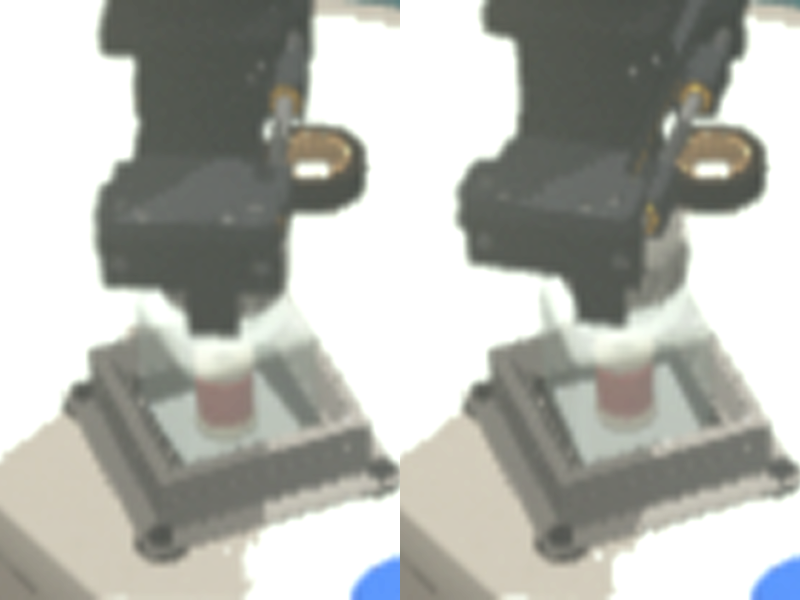

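The reel rose ~10 px (≈5 mm) from left to right, so the jar came up with the cap: the lugs are not free yet. I'll set it back down and turn further while pressing lightly.

Call:
move_arm(targets=[[[0,0,0.2],[0,0,0],40],[[0,0,0.2],[0,0,0],40],[[0,0,0.15],[0,0,0],40],[[0,0,0.1],[0,0,0],40],[[0,0,0],[0,0,0],40]])

```text
time: 14.65
ee_pos: [0.4578, 0.0465, 0.0559]
eef_rot: [0.453, 0.891, 0.0, -0.0]
ft_force: [-5.4, -2.1, 8.4]
width: 0.0484
grip_force: 98.7
```

```bash
python3 d.py .4575 .047 .0535 36
```

```text
t 14.65 pos [0.4578 0.0465 0.0559] yaw 36.1 q [-0.61  0.09  0.44  2.06 -0.05  1.    0.47] F [-5.4 -2.1  8.4] M [-0.79  1.49  0.09] w 0.04840755564296653 98.70577898545889
shift cm [0.05 0.01 0.24] rot [ 0.0007 -0.0004  0.002 ]
```

The floor contact height shows the cap has risen ~2.9 mm, i.e. ~58° unscrewed, so some 20–30° more is needed.

Call:
move_arm(targets=[[[0,0,0],[0,0,-0.1],40],[[0,0,0],[0,0,-0.1],40],[[0,0,0],[0,0,0],40]])

```text
time: 15.02
ee_pos: [0.4571, 0.0468, 0.0556]
eef_rot: [0.363, 0.932, 0.001, -0.001]
ft_force: [-7.3, 0.4, 6.9]
width: 0.0486
grip_force: 99.9
```

```bash
python3 d.py .4575 .047 .0535 36
```

```text
t 15.025 pos [0.4571 0.0468 0.0556] yaw 47.5 q [-0.6   0.09  0.42  2.06 -0.05  1.    0.67] F [-7.3  0.4  6.9] M [-0.28  1.8  -1.42] w 0.048557492309132984 99.92508350937896
shift cm [-0.02  0.04  0.21] rot [ 0.0006 -0.0022  0.2003]
```

Side force of −7 N in x suggests the cap's centre orbits a little and the jar binds in the pocket. I'll shift ~1 mm back towards −x and turn a bit more.

Call:
move_arm(targets=[[[0.07,-0.07,-0.03],[0,0,0],40],[[0,0,-0.03],[0,0,-0.1],40],[[0,0,-0.03],[0,0,0],40],[[0,0,0],[0,0,0],40]])

```text
time: 15.52
ee_pos: [0.4566, 0.0466, 0.0558]
eef_rot: [0.316, 0.949, 0.0, -0.0]
ft_force: [1.6, 5.3, -10.6]
width: 0.048
grip_force: 104.1
```

```bash
python3 d.py .4575 .047 .0535 36
```

```text
t 15.525 pos [0.4566 0.0466 0.0558] yaw 53.1 q [-0.6   0.09  0.42  2.06 -0.04  1.    0.77] F [  1.6   5.3 -10.6] M [ 0.98 -0.33 -2.09] w 0.04797758241643583 104.13775775286133
shift cm [-0.05  0.09  0.23] rot [ 0.0008 -0.0004  0.2991]
```

Call:
move_arm(targets=[[[0,0,0],[0,0,0.05],40],[[0,0,-0.1],[0,0,0.02],40],[[0,0,-0.15],[0,0,0],40],[[0,0,-0.15],[0,0,0],40],[[0,0,0],[0,0,0],40]])

```text
time: 16.15
ee_pos: [0.4567, 0.0461, 0.0604]
eef_rot: [0.348, 0.938, 0.0, 0.0]
ft_force: [2.3, 0.5, -3.8]
width: 0.0479
grip_force: 105.3
```

```bash
python3 d.py .4575 .047 .0535 36
```

```text
t 16.15 pos [0.4567 0.0461 0.0604] yaw 49.3 q [-0.6   0.08  0.42  2.06 -0.04  1.01  0.7 ] F [ 2.3  0.5 -3.8] M [-0.06 -0.03 -0.  ] w 0.04786549664879685 105.27085693276604
shift cm [-0.    0.12  0.69] rot [4.000e-04 2.000e-04 2.322e-01]
```

The jar still follows the cap. I'll reseat it, release, turn the open gripper back 60° and regrip. That re-centres the cap and gives more turning range.

Call:
move_arm(targets=[[[0,0,0.2],[0,0,0],40],[[0,0,0.2],[0,0,0],40],[[0,0,0.08],[0,0,0],40],[[0,0,0],[0,0,0],40],[[0,0,0],[0,0,0],100],[[0,0,0],[0,0,0],100],[[0,0,0],[0,0,0],100],[[0,0,0],[0,0,0],100],[[0,0,0],[0,0,0.17],100],[[0,0,0],[0,0,0.17],100],[[0,0,0],[0,0,0.17],100],[[0,0,0],[0,0,0.17],100],[[0,0,0],[0,0,0.17],100],[[0,0,0],[0,0,0.17],100],[[0,0,0],[0,0,0],100],[[0,0,0],[0,0,0],100]])

```text
time: 18.15
ee_pos: [0.4566, 0.046, 0.0553]
eef_rot: [0.76, 0.65, 0.0, 0.0]
ft_force: [0.4, -0.3, -0.1]
width: 0.087
grip_force: 0.0
```

```bash
python3 d.py .4575 .0463 .0555 -10; python3 - <<'E'
from h import *
import pickle
C={n:r.camera(n) for n in("scene","top")};pickle.dump(C,open("c3.pkl","wb"))
im=C["scene"]["image"].astype(int)
# reel position -> jar xy (reel mid height .026)
m=((im[...,2]-im[...,1]>16)&(im[...,2]-im[...,0]>8)).astype(np.uint8)
p=proj(C["scene"],[.4575,.0463,.03]);x,y=p.astype(int);print(p)
y0,x0=y-20,x-15;ys,xs=np.nonzero(m[y0:y+15,x0:x+15]);print(len(xs),xs.mean()+x0,ys.mean()+y0,ys.min()+y0,ys.max()+y0)
# projected cap lower edge/top for comparison
E
```

```text
t 18.15 pos [0.4566 0.046  0.0553] yaw -8.9 q [-0.65  0.09  0.48  2.06 -0.05  1.   -0.31] F [ 0.4 -0.3 -0.1] M [-0.1   0.06 -0.04] w 0.0870103673120955 0.0
shift cm [ 0.04  0.09 -0.02] rot [ 0.0001 -0.0001  0.0183]
[252.28022888 218.12069747]
6 251.5 217.83333333333334 217 218
```

Call:
move_arm(targets=[[[0.03,0.05,0],[0,0,0],40],[[0,0,0],[0,0,0],40],[[0,0,0],[0,0,0],40],[[0,0,0],[0,0,0],40],[[0,0,0],[0,0,0],40],[[0,0,0],[0,0,0],40]])

```text
time: 19.0
ee_pos: [0.4568, 0.0463, 0.0553]
eef_rot: [0.761, 0.648, -0.0, -0.0]
ft_force: [-1.5, 1.5, 1.2]
width: 0.0492
grip_force: 75.5
```

Call:
move_arm(targets=[[[0,0,0],[0,0,-0.1],40],[[0,0,0],[0,0,-0.1],40],[[0,0,0],[0,0,0],40]])

```text
time: 19.38
ee_pos: [0.4572, 0.0459, 0.0553]
eef_rot: [0.694, 0.72, 0.0, -0.0]
ft_force: [2.0, -0.6, -2.0]
width: 0.0482
grip_force: 92.8
```

```bash
python3 d.py .4575 .0463 .0555 -10
```

```text
t 19.375 pos [0.4572 0.0459 0.0553] yaw 2.1 q [-0.64  0.09  0.47  2.06 -0.05  1.   -0.12] F [ 2.  -0.6 -2. ] M [-0.16 -0.17 -1.63] w 0.048238461477756206 92.7654339370929
shift cm [ 0.04  0.03 -0.02] rot [ 2.00e-04 -6.00e-04  2.11e-01]
```

Torque builds again after only 11°, the grip force climbs with it, and the opening (48 mm) is well under the 58 mm cap. The hard squeeze may be pinching cap and jar together. I'll relax and regrip gently to compare the opening.

Call:
move_arm(targets=[[[0,0,0],[0,0,0.1],40],[[0,0,0],[0,0,0.1],40],[[0,0,0],[0,0,0],80],[[0,0,0],[0,0,0],80],[[0,0,0],[0,0,0],80],[[0,0,0],[0,0,0],40],[[0,0,0],[0,0,0],40],[[0,0,0],[0,0,0],40],[[0,0,0],[0,0,0],40],[[0,0,0],[0,0,0],40]], grip_force=20)

```text
time: 20.62
ee_pos: [0.4571, 0.0463, 0.0554]
eef_rot: [0.761, 0.648, 0.0, -0.0]
ft_force: [-0.5, -0.1, 0.1]
width: 0.0555
grip_force: 20.0
```

```bash
python3 d.py .4575 .0463 .0555 -10
```

```text
t 20.625 pos [0.4571 0.0463 0.0554] yaw -9.2 q [-0.65  0.09  0.48  2.06 -0.05  1.   -0.31] F [-0.5 -0.1  0.1] M [-0.13  0.11  0.06] w 0.05546436892809192 19.999486729502678
shift cm [ 0.01  0.04 -0.01] rot [ 0.0001 -0.0001  0.0146]
```

At 20 N the opening is 55.5 mm, so the hard squeeze was the problem. Now turning gently.

Call:
move_arm(targets=[[[0,0,0],[0,0,-0.1],40],[[0,0,-0.02],[0,0,-0.1],40],[[0,0,-0.03],[0,0,-0.1],40],[[0,0,0],[0,0,0],40]])

```text
time: 21.12
ee_pos: [0.4569, 0.046, 0.0557]
eef_rot: [0.656, 0.754, -0.0, -0.0]
ft_force: [-0.2, -0.4, -1.5]
width: 0.0557
grip_force: 20.0
```

```bash
python3 d.py .4575 .0463 .0555 -10
```

```text
t 21.125 pos [0.4569 0.046  0.0557] yaw 7.9 q [-0.64  0.09  0.46  2.06 -0.05  1.   -0.02] F [-0.2 -0.4 -1.5] M [-0.21 -0.09 -0.35] w 0.05568126553641102 20.001126900315285
shift cm [0.02 0.06 0.02] rot [-2.000e-04  0.000e+00  3.133e-01]
```

Call:
move_arm(targets=[[[0,0,-0.03],[0,0,-0.1],40],[[0,0,-0.03],[0,0,-0.1],40],[[0,0,0],[0,0,0.02],40],[[0,0,-0.1],[0,0,0.02],40],[[0,0,-0.15],[0,0,0],40],[[0,0,-0.15],[0,0,0],40],[[0,0,0],[0,0,0],40]])

```text
time: 22.0
ee_pos: [0.4573, 0.0464, 0.0607]
eef_rot: [0.594, 0.805, 0.0, 0.0]
ft_force: [0.2, 0.5, -1.4]
width: 0.0561
grip_force: 20.0
```

```bash
python3 d.py .4575 .0463 .0555 -10
```

```text
t 22.0 pos [0.4573 0.0464 0.0607] yaw 17.2 q [-0.63  0.08  0.45  2.06 -0.04  1.01  0.14] F [ 0.2  0.5 -1.4] M [-0.06  0.03  0.03] w 0.05606035222120274 20.000547878444195
shift cm [-0.01  0.02  0.52] rot [ 5.000e-04 -3.000e-04  4.744e-01]
```

Fz is only −1.4 N now. I'll check that the reel (jar) stayed down with a template match against the seated picture.

```bash
cat > chk.py <<'E'
from h import *
a=cv2.imread("pics/m9.png");n=cv2.imread("pics/n0.png")
c=r.camera("scene")["image"];b=cv2.convertScaleAbs(cv2.resize(c[150:255,190:316],(720,600),interpolation=cv2.INTER_CUBIC),alpha=1.4,beta=0)
t=a[375:440,315:395]
for k in(a,n,b):
    w=k[340:475,290:420];m=cv2.matchTemplate(w,t,cv2.TM_CCOEFF_NORMED);_,v,_,p=cv2.minMaxLoc(m);print(round(v,3),p[0]+290-315,p[1]+340-375)
E
python3 chk.py
```

```text
1.0 0 0
0.981 0 -11
0.992 0 1
```

The reel match is at 0/+1 px against the seated picture, −11 for the lifted one: the jar stayed down and the cap is free. Lifting 26 mm puts its edge ~20 mm above the rim.

Call:
move_arm(targets=[[[0,0,-0.4],[0,0,0],40],[[0,0,-0.6],[0,0,0],40],[[0,0,-0.6],[0,0,0],40],[[0,0,-0.6],[0,0,0],40],[[0,0,-0.4],[0,0,0],40],[[0,0,0],[0,0,0],40],[[0,0,0],[0,0,0],40],[[0,0,0],[0,0,0],40],[[0,0,0],[0,0,0],40]])

```text
time: 23.18
ee_pos: [0.457, 0.0462, 0.0863]
eef_rot: [0.594, 0.805, -0.0, -0.0]
ft_force: [0.3, 0.5, -1.1]
width: 0.0563
grip_force: 20.0
```

```bash
python3 d.py .4575 .0463 .0555 17; python3 chk.py
```

```text
t 23.175 pos [0.457  0.0462 0.0863] yaw 17.2 q [-0.64  0.04  0.45  2.03 -0.02  1.07  0.12] F [ 0.3  0.5 -1.1] M [-0.12  0.    0.02] w 0.05631641843961922 20.000450313091278
shift cm [-0.01  0.06  3.08] rot [-0.0003 -0.      0.0033]
1.0 0 0
0.981 0 -11
0.992 0 1
```

```bash
python3 -c "
from bench import r
print(r.close_job())"
```

```text
the job is handed in; nothing more can be done
None
```

I unscrewed jar_a, the jar with the reel, in the holder and handed the job in at about 23 s: the jar is still seated, and its cap is held about 20 mm above the open mouth by readings and image match (no verdict came back).

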